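Build up the gas cell plate by plate, pressing each one flat

TASK

Build up the gas cell: lay the open spacer frame in the cell base and press it down with the fingertips at each end, past the sprung catches, until you feel it lie flat and firm on the floor. Only then fetch the solid cover plate, lay it on the frame and press it down at each end in the same way until it too is flat and firm. Press without forcing, and leave the tube rack, the jar and the weighing boat where they are.

Things in the scene. Friction and masses are not known exactly. Their poses are not given: they have to be found in the camera images.
- spacer_centre (a point): The spacer: flat aluminium frame with one large rectangular opening right through it (58 x 32 mm). 110 (x) x 60 (y) x 10 mm (z up), the same either way round. Point: its centre, half-way up. End bars 26 mm wide along x, side bars 14 mm. About 0.09 kg.
- cover_centre (a point): The cover: solid flat aluminium plate without any opening. 110 (x) x 60 (y) x 10 mm (z up), the same either way round. Point: its centre, half-way up. About 0.15 kg.
- spacer: The spacer again; origin at the centre of its underside. At first it lies on a fixed white rest block 85 x 36 x 24 mm high, overhanging it all round by about 12 mm, so fingers can reach past and below its long edges.
- cover: The cover again; origin at the centre of its underside. At first it lies on a fixed white rest block 85 x 36 x 24 mm high, overhanging it all round by about 12 mm, so fingers can reach past and below its long edges.
- cell_seat (a point): Centre of the gas cell's floor, on which the spacer must lie; x along the cell, y across, z up. Floor 20 mm above the table. Home, the spacer's upper face is 10 mm and the cover's 20 mm above the floor. A plate let go between the guides hangs on the catches, underside 14 to 19 mm above the floor; an end not pushed through its catch stays 2 to 8 mm too high on the spacer, more on the floor.
- cell: The gas cell: open cradle 164 x 100 mm, fixed. Origin under cell_seat on the table, same axes. End blocks and short guides at the four corners leave 1.2 mm round a plate up to 21 mm above the floor, then flare out 5 mm up to 33 mm. Long sides open for 37 mm either side of the middle, floor only 48 mm wide there: fingers holding a plate's long edges go down outside it, to a base 5 mm high.
- catch_end_a (a point): Where to press at the +x end: 42 mm from the middle, on the floor's level. Beyond it a sprung steel wedge (30 mm wide) sticks out 3.7 mm from the end block, edge 13 mm above the floor. A plate's end needs about 5 to 18 N to push past it, gives way suddenly and then feels hard on the bottom. One end's catch is stiffer than the other's.
- catch_end_b (a point): The same at the -x end, 42 mm from the middle, on the floor's level.
- tube_rack: Bystander: red rack 75 x 110 mm with capped tubes, 107 mm high; origin at the centre of its underside.
- jar: Bystander: glass jar with black lid, diameter 56 mm, 85 mm high; origin at the centre of its underside.
- weigh_boat: Bystander: shallow white open tray 85 x 85 x 22 mm; origin at the centre of its underside.
Mind the look-alikes: they are no part of the job. What is shaped like the spacer but blue is not meant.

How it is judged:
On the way, in this order (a step that is already met when the one before it is completed fails the run):
1. the spacer lies flat on the cell floor and is pressed at an end, more than 20 mm from its middle, with more than 2 N, while the cover is still away from the cell (horizontal distance between spacer_centre and cell_seat below 0.005 m and z of spacer_centre in the frame of cell_seat between 0.002 and 0.0066 m and angle between spacer_centre's own z axis and vertical below 0.018 rad and contact force between the fingers and spacer above 2 N and (x of the grasp point in the frame of spacer_centre above 0.02 m or x of the grasp point in the frame of spacer_centre below -0.02 m) and horizontal distance between cover_centre and cell_seat above 0.11 m), for 0.02 s.
2. the cover lies flat on the spacer and is pressed at an end, more than 20 mm from its middle, with more than 2 N (horizontal distance between each of spacer_centre, cover_centre and cell_seat below 0.005 m and z of spacer_centre in the frame of cell_seat between 0.002 and 0.0066 m and angle between each of spacer_centre, cover_centre's own z axis and vertical below 0.018 rad and z of cover_centre in the frame of cell_seat between 0.012 and 0.0166 m and contact force between the fingers and cover above 2 N and (x of the grasp point in the frame of cover_centre above 0.02 m or x of the grasp point in the frame of cover_centre below -0.02 m)), for 0.02 s.
At the end, for the whole second after the job is handed in: The spacer lies flat on the cell floor and the cover flat on the spacer: each centre within 5 mm sideways of the middle of the floor, not more than 1.6 mm above its home height, tilted less than 0.018 rad, both at rest and let go (horizontal distance between each of spacer_centre, cover_centre and cell_seat below 0.005 m and z of spacer_centre in the frame of cell_seat between 0.002 and 0.0066 m and angle between each of spacer_centre, cover_centre's own z axis and vertical below 0.018 rad and z of cover_centre in the frame of cell_seat between 0.012 and 0.0166 m and linear speed of each of spacer, cover below 0.01 m/s); the robot touches nothing.
It fails at once if the tube rack is moved by more than 30 mm (distance of tube_rack from where it was at the start of the episode above 0.03 m).
It fails at once if the jar is moved by more than 30 mm (distance of jar from where it was at the start of the episode above 0.03 m).
It fails at once if the weighing boat is moved by more than 30 mm (distance of weigh_boat from where it was at the start of the episode above 0.03 m).
It fails at once if a plate is forced: pressed on with the cell loaded by more than 80 N (contact force between spacer and cell above 80 N or contact force between cover and spacer above 80 N).
It also fails if it takes over 72 s, if anything falls off the work surface, if the arm or the gripper's body presses on something with over 40 N, if the wrist force passes 120 N, or if a joint passes its speed limit or range.

ROBOT

A 7-joint arm with a two-finger parallel gripper is mounted at the origin on the work surface. World frame = base frame: x ahead of the robot, y to its left, z up, the work surface at z = 0. Lengths are in m, angles in rad, forces in N, time in s.
With the tool pointing down it reaches from about 0.4 to 0.875 m from the base axis. Payload 6.5 kg.
Tool frame: the origin (TCP) lies midway between the tips of the shut fingers; the grasp point (between the pads) lies 19 mm behind it; x points along the fingers, z is the direction in which the jaws open and shut, and the axes are right-handed (so a half turn about x gives the same grasp; the last joint's range is limited). The gripper opens to 88 mm and grips with 3 to 60 N. Pads are 18 mm wide; open, the fingers measure 123 mm over their backs; the gripper's body (75 mm by 187 mm) begins 45 mm behind the grasp point.
Start: joints at [-1.351, 0.536, -0.004, 1.538, 0.003, 1.067, -0.071], TCP at [0.183, 0.624, 0.203] pointing down, gripper open.
Joint ranges: [-2.7, 2.7], [-0.37, 2.16], [-1.27, 1.26], [0.24, 2.4], [-1.31, 4.45], [0.19, 1.91], [-2.76, 2.76]. Speed limits (rad/s): [2.39, 2.39, 3.14, 3.14, 3.14, 3.14, 3.14].

INTERFACE

Orientations are given as a rotation vector (axis times angle).
In Python, from cell import arm gives the robot as it stands.
- The arm moves only by the tool servo_tool, never from a script. Its argument "series" is a list that holds one entry, the list of rows, each a list of 5 numbers: the shift along the tool's x, y, z in m, then the turn about the tool's x in degrees, then the gripper's target within -1 to 1 (fully open at 1, half-way at 0, shut at -1). A call has 1 to 5 rows; each row is the pose to reach, as a shift and turn from the pose measured when the call began, along the tool's axes at that moment; what a row does not reach only later rows make up. A row lasts 1/8 s, in which the tool goes at most 62.5 mm and 10.7 degrees, less where a joint would pass 70% of its speed; a pose out of reach is approached as far as the arm can. A call with a gripper value outside its range is refused whole. The fingers move at their own pace and stop on an object; "newtons" is the grip in N (left out, the last holds). Time passes only in rows, so rows that repeat a pose let the fingers close. It gives the time, the measured TCP pose, the force and the opening at its end, in the units of the state.
- arm.get_obs(): the state, without advancing time (a new reading comes with each control period).
- arm.camera(name): name is "scene" or "top" or "wrist"; returns the picture (384x512x3 uint8, red, green, blue); there is no depth.
- arm.get_calibration(name): a dict with "camera_matrix" (3x3 intrinsics, pixels), "R" (3x3) and "t" (3): a world point X has camera coordinates R X + t. Camera axes: x right, y down, z forward; pixel columns grow to the right and rows downward; lengths in m; the calibration is good to about 2 mm. A picture is of the moment at which its call begins: read the wrist's pose just before it. get_calibration takes no time and is no camera call; for the wrist camera it gives the pose at the moment of the call.
- arm.finish_job(): hands the job in, once; it reports no verdict.
The state is a dict: "t": time; "joint_pos": joint angles; "joint_vel": joint speeds; "effort": joint torques, N m; "tool_pos": TCP position; "tcp_rot": TCP orientation; "force": force on the tool from outside, world axes, zero at the start; "torque": the same for the moment, N m; "gripper_width": finger opening in m.
Only numpy, scipy, OpenCV 4.12 (cv2) and the standard library are available. Lean on these libraries where they do the work, as an engineer would, in place of code of your own. Each camera call takes 0.05 s, during which the arm holds its last target. There are 200 camera calls.

## Working session

There is one attempt and no reset: what is moved stays moved. The work goes in short steps, Python scripts to look and compute and a tool call to move; the robot and the scene stay as the last step left them, time stands still between calls to the robot, and variables do not carry over. Pictures are saved under pics/ and viewed, about 8 in all and at most 12, crops included, and the job is handed in when it is done.

Besides the shell and the picture viewer there is one more tool, called as name(argument=value, ...) on one line, values as JSON. servo_tool: Moves the arm, as the interface text tells. Its arguments: {"type":"object","properties":{"series":{"type":"array","items":{"type":"array","items":{"type":"array","items":{"type":"number"}}}},"newtons":{"type":"number"}},"required":["series"]}

```bash
mkdir -p pics
cat > h.py <<'E'
import numpy as np, cv2
from cell import arm
from scipy.spatial.transform import Rotation as Ro
def snap(name,fn):
    im=arm.camera(name); cv2.imwrite('pics/'+fn,im[:,:,::-1]); return im
def ray(cal,px,z):
    K=np.array(cal['camera_matrix']);R=np.array(cal['R']);t=np.array(cal['t'])
    px=np.atleast_2d(px).astype(float)
    d=(R.T@np.linalg.inv(K)@np.c_[px,np.ones(len(px))].T).T
    c=-R.T@t
    return c+d*((z-c[2])/d[:,2])[:,None]
def proj(cal,X):
    K=np.array(cal['camera_matrix']);p=(np.array(cal['R'])@np.atleast_2d(X).T).T+np.array(cal['t'])
    p=(K@p.T).T; return p[:,:2]/p[:,2:]
E
python3 - <<'E'
from h import *
o=arm.get_obs();print({k:np.round(v,3) for k,v in o.items()})
print(Ro.from_rotvec(o['tcp_rot']).as_matrix().round(3))
for n in('top','scene','wrist'):
    c=arm.get_calibration(n);print(n,np.round(c['camera_matrix'],1).tolist(),np.round(c['R'],3).tolist(),np.round(-np.array(c['R']).T@c['t'],3))
    snap(n,n+'1.png')
a=cv2.imread('pics/top1.png');cv2.imwrite('pics/top1b.png',cv2.resize(a,(800,600),interpolation=2))
E
```

```text
{'t': np.float64(0.0), 'joint_pos': array([-1.351,  0.537, -0.004,  1.539,  0.003,  1.067, -0.071]), 'joint_vel': array([ 0.   ,  0.   , -0.001,  0.001,  0.001, -0.002, -0.003]), 'effort': array([-0.0000e+00, -5.7096e+01,  9.9000e-01, -2.5160e+01, -5.6000e-02,
        1.8000e-02,  0.0000e+00]), 'tool_pos': array([0.183, 0.623, 0.202]), 'tcp_rot': array([-0.997,  1.332,  0.995]), 'force': array([0.304, 0.317, 0.161]), 'torque': array([-0.052,  0.017, -0.015]), 'gripper_width': np.float64(0.088)}
[[-0.    -0.959  0.282]
 [-0.002  0.282  0.959]
 [-1.    -0.    -0.002]]
top [[371.5, 0.0, 250.8], [0.0, 371.5, 188.9], [0.0, 0.0, 1.0]] [[-0.014, -1.0, -0.024], [-0.981, 0.019, -0.194], [0.194, 0.021, -0.981]] [0.381 0.015 1.07 ]
scene [[411.6, 0.0, 256.7], [0.0, 411.6, 189.1], [0.0, 0.0, 1.0]] [[-0.323, 0.946, -0.015], [0.705, 0.23, -0.671], [-0.632, -0.228, -0.741]] [1.428 0.343 1.046]
wrist [[342.7, 0.0, 252.9], [0.0, 342.7, 194.5], [0.0, 0.0, 1.0]] [[0.281, 0.96, -0.002], [0.914, -0.267, 0.307], [0.294, -0.088, -0.952]] [0.106 0.645 0.384]
```

View pics/top1b.png

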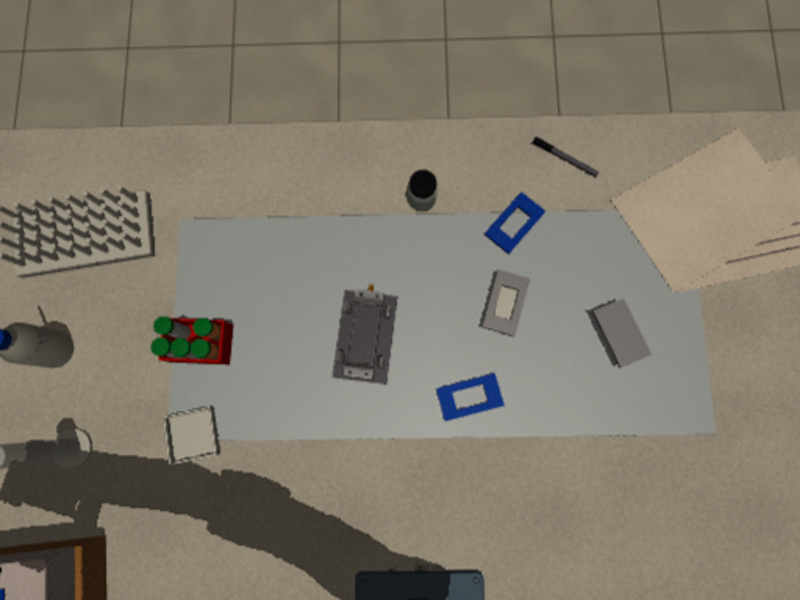

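View pics/scene1.png

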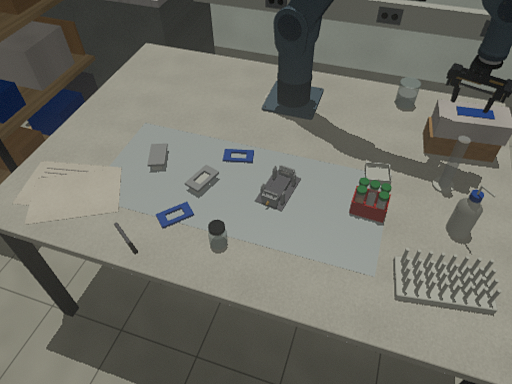

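Possible spacers (800×600 top view): the grey frame at (505,303), a blue frame at (515,223) and a blue frame at (470,397). By the description I choose the grey one. The cover is the grey solid plate at (619,333), and the cell is at (365,337).

Run:
```python
from h import *
im=cv2.imread('pics/top1.png');c=arm.get_calibration('top')
for n,(u,v) in dict(spacer=(492,290),cover=(619,333),cell=(365,360),mat=(300,270)).items():
    print(n,im[int(v*.64),int(u*.64)])
mat=im[173,192].astype(int)
d=np.abs(im.astype(int)-mat).sum(2)
m=(d>70).astype(np.uint8)
m[:142]=0;m[278:]=0
cs,_=cv2.findContours(m,cv2.RETR_EXTERNAL,cv2.CHAIN_APPROX_NONE)
for k in cs:
    if cv2.contourArea(k)<300: continue
    r=cv2.minAreaRect(k);z=.034
    b=cv2.boxPoints(r);ctr=np.array(r[0])
    zz=.03 if ctr[0]<270 else .034
    W=ray(c,b,zz);e=np.diff(np.r_[W,W[:1]],axis=0)
    L=np.linalg.norm(e[:,:2],axis=1);i=L.argmax()
    print(ctr.round(1),W.mean(0).round(4),L.round(3),'long axis deg',np.degrees(np.arctan2(e[i,1],e[i,0]))%180)
a=im[165:265,205:430];cv2.imwrite('pics/crop1.png',cv2.resize(a,None,fx=3.5,fy=3.5,interpolation=2))
```

```text
spacer [55 56 55]
cover [106 110 115]
cell [66 66 72]
mat [135 141 140]
[300.1 253.3] [ 0.4035 -0.0955  0.034 ] [0.111 0.061 0.109 0.061] long axis deg 103.86988126286619
[122.3 217.3] [0.5119 0.4028 0.03  ] [0.09  0.151 0.089 0.148] long axis deg 84.39305105459249
[ 23.5 215. ] [0.5236 0.6879 0.03  ] [0.116 0.138 0.115 0.135] long axis deg 88.93229273916572
[395. 212.] [ 0.5133 -0.363   0.034 ] [0.072 0.119 0.07  0.119] long axis deg 21.443589616683397
[233.4 212.6] [0.5207 0.087  0.03  ] [0.176 0.101 0.175 0.098] long axis deg 172.97182415398856
[321.7 193.5] [ 0.5694 -0.1631  0.034 ] [0.11  0.067 0.11  0.066] long axis deg 162.3248143113446
[ 39.5 156. ] [0.6976 0.6588 0.03  ] [0.238 0.086 0.234 0.087] long axis deg 88.72012586658573
```

View pics/crop1.png

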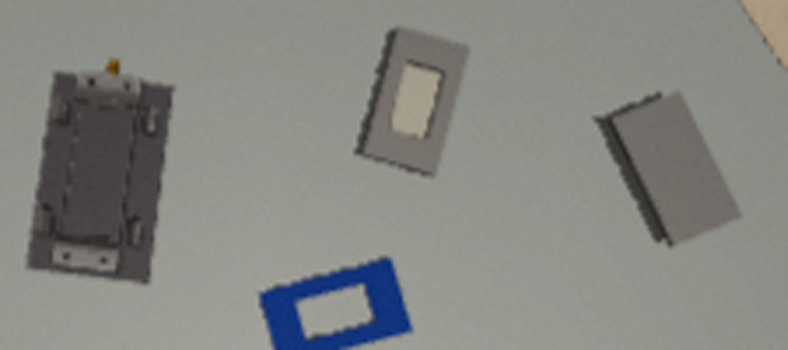

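servo_tool(series=[[[0, -0.042, -0.046, 0, 1], [0, -0.084, -0.092, 0, 1], [0, -0.126, -0.138, 0, 1], [0, -0.168, -0.184, 0, 1], [0, -0.21, -0.23, 0, 1]]])

```text
t: 0.78
tool_pos: [0.3205, 0.3413, 0.2024]
tcp_rot: [-0.997, 1.332, 0.996]
force: [0.4, -0.4, 0.5]
gripper_width: 0.0884
```

servo_tool(series=[[[0, -0.042, -0.046, 0, 1], [0, -0.084, -0.092, 0, 1], [0, -0.126, -0.138, 0, 1], [0, -0.168, -0.184, 0, 1], [0, -0.21, -0.23, 0, 1]]])

```text
t: 1.4
tool_pos: [0.4572, 0.0605, 0.2028]
tcp_rot: [-0.997, 1.331, 0.996]
force: [0.8, 0.4, -0.3]
gripper_width: 0.0878
```

Run:
```python
from h import *
c=arm.get_calibration('wrist');snap('wrist','w_cell.png');np.savez('cell.npz',**c)
print(proj(c,[[.5207,.087,.02],[.569,-.165,.034]]))
```

```text
[[291.95748345 207.68556377]
 [ 99.32258431 303.41824502]]
```

servo_tool(series=[[[0, -0.042, -0.046, 0, 1], [0, -0.084, -0.092, 0, 1], [0, -0.126, -0.138, 0, 1], [0, -0.171, -0.187, 0, 1], [0, -0.171, -0.187, 0, 1]]])

```text
t: 2.08
tool_pos: [0.5698, -0.1813, 0.2046]
tcp_rot: [-0.992, 1.338, 0.979]
force: [-0.5, 1.4, -0.2]
gripper_width: 0.0881
```

Run:
```python
from h import *
c=arm.get_calibration('wrist');im=snap('wrist','w_sp.png');np.savez('sp.npz',**c)
print(proj(c,[[.569,-.165,.034]]), arm.get_obs()['tool_pos'])
a=cv2.imread('pics/w_cell.png');b=cv2.imread('pics/w_sp.png')
cv2.imwrite('pics/both.png',cv2.resize(np.vstack([a,b]),None,fx=.78,fy=.78))
```

```text
[[269.4016298  157.82832197]] [ 0.56993661 -0.18061171  0.20451816]
```

View pics/both.png

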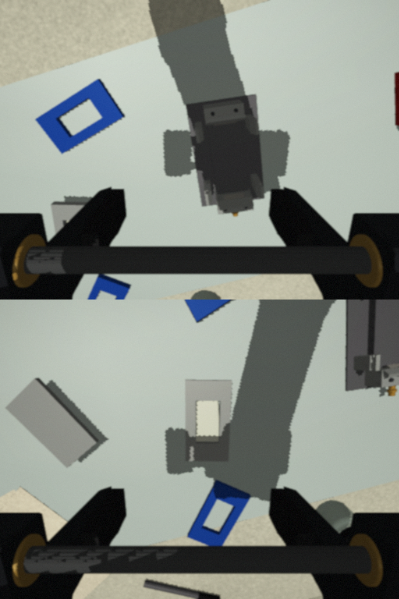

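Spacer in view (opening at about (207,418) in the mosaic), partly shadowed. The cover is at left (57,422) and the cell in the upper half at (225,155). I'll enlarge both.

Run:
```python
from h import *
b=cv2.imread('pics/w_sp.png');a=cv2.imread('pics/w_cell.png')
A=cv2.resize(b[95:215,225:310],None,fx=5,fy=5,interpolation=2)[:600]
B=cv2.resize(a[110:285,235:355],None,fx=3.4,fy=3.4,interpolation=2)[:600]
f=lambda x:np.clip(255*(x/255.)**.5,0,255).astype(np.uint8)
M=np.zeros((600,A.shape[1]+B.shape[1],3),np.uint8);M[:A.shape[0],:A.shape[1]]=f(A);M[:B.shape[0],A.shape[1]:]=f(B)
print(A.shape,B.shape,M.shape);cv2.imwrite('pics/crop2.png',M[:,:800])
```

```text
(600, 425, 3) (595, 408, 3) (600, 833, 3)
```

View pics/crop2.png

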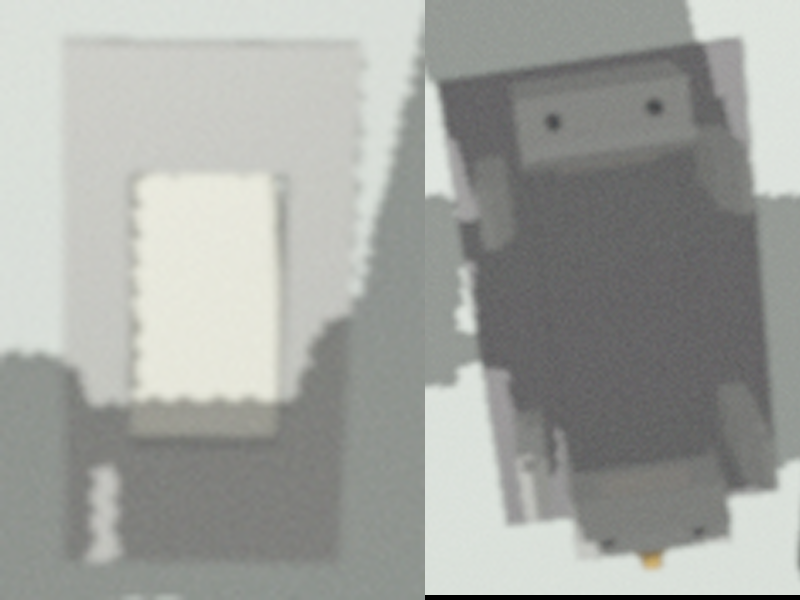

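Run:
```python
from h import *
s=np.load('sp.npz');c=np.load('cell.npz')
def rep(n,W):
    e=np.diff(np.r_[W,W[:1]],axis=0);l=e[1]-e[3]
    print(n,W.mean(0).round(4),np.linalg.norm(e,axis=1).round(4),'long',np.degrees(np.arctan2(l[1],l[0]))%180)
P=np.array([[62,38],[362,40],[342,560],[68,562]])/5+[225,95]
rep('spacer',ray(s,P,.034))
P=np.array([[132,172],[280,172],[278,437],[130,437]])/5+[225,95]
rep('opening',ray(s,P,.034))
g=lambda p:(np.array(p)-[425,0])/3.4+[235,110]
rep('base',ray(c,g([[440,80],[742,38],[777,488],[507,525]]),.005))
W=ray(c,g([[553,122],[655,106],[700,532],[608,544]]),.053);rep('screws',W)
o=arm.get_obs();R=Ro.from_rotvec(o['tcp_rot']).as_matrix();print(o['tool_pos'],R.round(3).tolist(),'zhead',np.degrees(np.arctan2(R[1,2],R[0,2])))
```

```text
spacer [ 0.5678 -0.1677  0.034 ] [0.0596 0.11   0.0599 0.111 ] long 162.79959868193785
opening [ 0.5667 -0.168   0.034 ] [0.0301 0.0561 0.0316 0.0561] long 163.100013714338
base [0.5138 0.0899 0.005 ] [0.0978 0.162  0.0989 0.1636] long 171.83409431470614
screws [0.511  0.0895 0.053 ] [0.0293 0.1382 0.0297 0.138 ] long 172.15780413932055
[ 0.56993661 -0.18061171  0.20451816] [[0.003, -0.956, 0.295], [-0.007, 0.295, 0.956], [-1.0, -0.005, -0.006]] zhead 72.85000505784866
```

servo_tool(series=[[[0.05, 0.0066, 0.0125, 0, 1], [0.1, 0.0066, 0.0125, 0, 1], [0.14, 0.0066, 0.0125, 0, 1], [0.14, 0.0066, 0.0125, 0, 1], [0.14, 0.0066, 0.0125, 0, 1]]])

```text
t: 2.75
tool_pos: [0.5686, -0.167, 0.0659]
tcp_rot: [-0.994, 1.336, 0.98]
force: [-0.5, 0.3, 0.2]
gripper_width: 0.0884
```

```bash
cat > st.py <<'E'
from h import *
import sys
# target x y z zheading -> tool shifts
def go(x,y,z,hd=None):
    o=arm.get_obs();R=Ro.from_rotvec(o['tcp_rot']).as_matrix()
    h=np.degrees(np.arctan2(R[1,2],R[0,2]))
    print('t',round(float(o['t']),2),'pos',np.round(o['tool_pos'],4),'zhead',h.round(2),'tilt',R[2,1:].round(4),'F',np.round(o['force'],1),'shift',(R.T@(np.array([x,y,z])-o['tool_pos'])).round(4),'turn',None if hd is None else round((h-hd+90)%180-90,2))
if __name__=='__main__': go(*map(float,sys.argv[1:]))
E
python3 st.py .567 -.168 .014 72.9
```

```text
t 2.75 pos [ 0.5686 -0.167   0.0659] zhead 72.9 tilt [-0.0066 -0.0052] F [-0.5  0.3  0.2] shift [ 0.0519  0.0016 -0.0012] turn -0.0
```

servo_tool(series=[[[0.03, 0.0016, -0.0012, 0, 1], [0.052, 0.0016, -0.0012, 0, 1], [0.052, 0.0016, -0.0012, 0, 1], [0.052, 0.0016, -0.0012, 0, -1], [0.052, 0.0016, -0.0012, 0, -1]]], newtons=25)

```text
t: 3.38
tool_pos: [0.5682, -0.1682, 0.0155]
tcp_rot: [-0.995, 1.334, 0.978]
force: [0.7, -0.2, 0.3]
gripper_width: 0.0702
```

servo_tool(series=[[[0, 0, 0, 0, -1], [0, 0, 0, 0, -1], [0, 0, 0, 0, -1]]])

```text
t: 3.75
tool_pos: [0.5683, -0.1682, 0.0156]
tcp_rot: [-0.995, 1.334, 0.978]
force: [-0.2, -0.1, 0.4]
gripper_width: 0.0402
```

Run:
```python
from h import *
print(arm.get_obs()['gripper_width'])
snap('wrist','w3.png');snap('top','t3.png');snap('scene','s3.png')
a=cv2.imread('pics/w3.png');b=cv2.imread('pics/t3.png')[140:270,260:430];s=cv2.imread('pics/s3.png')[130:230,130:300]
r=lambda x:cv2.resize(x,(400,300),interpolation=2)
print(arm.get_obs()['gripper_width'])
cv2.imwrite('pics/m3.png',np.vstack([np.hstack([r(a),r(b)]),np.hstack([r(s),r(s)*0])]))
```

```text
0.040203150982610555
0.02792868529388533
```

View pics/m3.png

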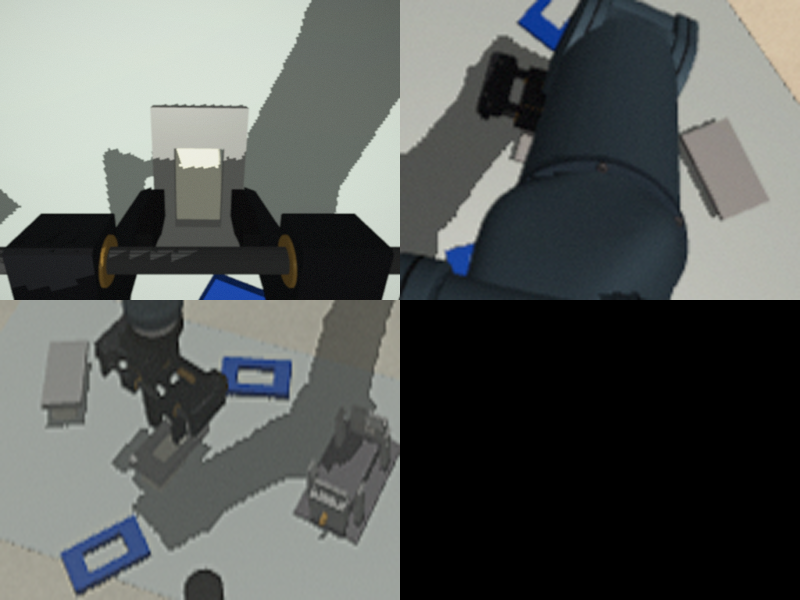

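Run:
```python
from h import *
c=arm.get_calibration('wrist');o=arm.get_obs();R=Ro.from_rotvec(o['tcp_rot']).as_matrix()
print(o['gripper_width'],o['force'].round(2),o['tool_pos'].round(4))
a=np.radians(162.9);ux=np.array([np.cos(a),np.sin(a),0]);uy=np.array([-ux[1],ux[0],0])
C=np.array([.567,-.168,.034])
print(proj(c,[C+sx*.055*ux+sy*.03*uy for sx,sy in((1,1),(1,-1),(-1,1),(-1,-1))]).round(0))
print('tcp',proj(c,o['tool_pos']),'grasp',proj(c,o['tool_pos']-.019*R[:,0]))
im=arm.camera('wrist');cv2.imwrite('pics/w4.png',cv2.resize(np.clip(255*(im[100:384,130:390,::-1]/255.)**.5,0,255).astype(np.uint8),None,fx=2.1,fy=2.1,interpolation=2))
```

```text
0.02792868529388533 [ 0.41  0.16 -0.45] [ 0.5681 -0.1682  0.0154]
[[191. 137.]
 [318. 137.]
 [202. 329.]
 [306. 329.]]
tcp [[254.27915588 229.55426225]] grasp [[254.39445837 244.2209701 ]]
```

View pics/w4.png

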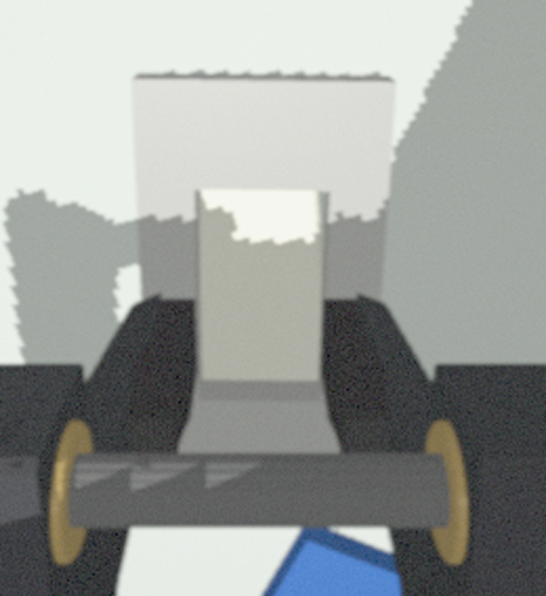

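Run:
```python
from h import *
c=arm.get_calibration('wrist');o=arm.get_obs();R=Ro.from_rotvec(o['tcp_rot']).as_matrix();p=o['tool_pos']
print(o['t'],o['gripper_width'],'joint z',p,'cam in tool',(R.T@(-np.array(c['R']).T@c['t']-p)).round(4))
# project tool-frame points
for x in(0,-.019,-.038):
  for y in(.009,-.009):
    q=[p+R@np.array([x,y,s]) for s in(.044,-.044,.014,-.014)]
    print(x,y,proj(c,q).round(0).tolist())
```

```text
3.95 0.024321157650187015 joint z [ 0.56813096 -0.16824459  0.01537726] cam in tool [-0.1818  0.0798 -0.0007]
0 0.009 [[332.0, 215.0], [177.0, 215.0], [279.0, 215.0], [230.0, 215.0]]
0 -0.009 [[329.0, 244.0], [179.0, 244.0], [278.0, 244.0], [230.0, 244.0]]
-0.019 0.009 [[340.0, 228.0], [169.0, 228.0], [282.0, 228.0], [227.0, 228.0]]
-0.019 -0.009 [[337.0, 260.0], [171.0, 259.0], [281.0, 260.0], [228.0, 260.0]]
-0.038 0.009 [[350.0, 245.0], [159.0, 245.0], [285.0, 245.0], [224.0, 245.0]]
-0.038 -0.009 [[346.0, 279.0], [162.0, 279.0], [284.0, 279.0], [225.0, 279.0]]
```

servo_tool(series=[[[0, 0, 0, 0, -1], [0, 0, 0, 0, -1]]])

```text
t: 4.2
tool_pos: [0.5681, -0.1682, 0.0153]
tcp_rot: [-0.995, 1.334, 0.978]
force: [-0.2, 0.0, -0.3]
gripper_width: 0.0043
```

The picture puts the real fingertips about 38 mm behind the reported TCP: projecting a tip at x = −0.038 gives rows and columns (159/350, 245), and I saw (160/346, 244). The fingers also closed freely above the plate. I'll open them and go down slowly, watching the force, to confirm.

servo_tool(series=[[[0, 0, 0, 0, 1], [0, 0, 0, 0, 1], [0, 0, 0, 0, 1], [0, 0, 0, 0, 1], [0, 0, 0, 0, 1]]])

```text
t: 4.82
tool_pos: [0.5681, -0.1682, 0.0153]
tcp_rot: [-0.995, 1.334, 0.978]
force: [-0.7, -0.9, 0.1]
gripper_width: 0.0522
```

servo_tool(series=[[[0, 0, 0, 0, 1], [0, 0, 0, 0, 1], [0, 0, 0, 0, 1], [0.006, 0, 0, 0, 1], [0.012, 0, 0, 0, 1]]])

```text
t: 5.45
tool_pos: [0.5681, -0.1682, 0.0028]
tcp_rot: [-0.995, 1.334, 0.978]
force: [-0.6, -0.7, -0.2]
gripper_width: 0.088
```

servo_tool(series=[[[0.002, 0, 0, 0, 1], [0.004, 0, 0, 0, 1], [0.006, 0, 0, 0, 1], [0.006, 0, 0, 0, 1]]])

```text
t: 5.95
tool_pos: [0.5681, -0.1683, -0.0032]
tcp_rot: [-0.995, 1.334, 0.978]
force: [-0.2, 0.6, -0.5]
gripper_width: 0.0884
```

Confirmed: reported z = −0.003 with no contact, so the real tip z is about reported + 0.038. Going to reported −0.024 and gripping.

servo_tool(series=[[[0.006, 0.001, -0.001, 0, 1], [0.012, 0.001, -0.001, 0, 1], [0.018, 0.001, -0.001, 0, 1], [0.021, 0.001, -0.001, 0, 1], [0.021, 0.001, -0.001, 0, 1]]])

```text
t: 6.58
tool_pos: [0.5668, -0.169, -0.0246]
tcp_rot: [-0.994, 1.335, 0.979]
force: [0.1, 0.7, 0.5]
gripper_width: 0.0883
```

servo_tool(series=[[[0, 0, 0, 0, -1], [0, 0, 0, 0, -1], [0, 0, 0, 0, -1], [0, 0, 0, 0, -1], [0, 0, 0, 0, -1]]], newtons=25)

```text
t: 7.2
tool_pos: [0.5669, -0.169, -0.0244]
tcp_rot: [-0.994, 1.335, 0.979]
force: [0.1, -0.1, 0.7]
gripper_width: 0.0594
```

Spacer gripped (59.4 mm). Lifting and moving beside the cell for a close look.

servo_tool(series=[[[-0.02, 0, 0, 0, -1], [-0.06, 0, 0, 0, -1], [-0.1, 0.01, 0.01, 0, -1], [-0.14, 0.03, 0.03, -4, -1], [-0.155, 0.06, 0.065, -9, -1]]])

```text
t: 7.82
tool_pos: [0.529, -0.0891, 0.1334]
tcp_rot: [-1.115, 1.269, 1.092]
force: [0.1, 0.9, -0.7]
gripper_width: 0.0596
```

servo_tool(series=[[[0, 0.02, 0.02, 0, -1], [0, 0.02, 0.02, 0, -1], [0, 0.02, 0.02, 0, -1], [0, 0.02, 0.02, 0, -1]]])

```text
t: 8.32
tool_pos: [0.5125, -0.0677, 0.1331]
tcp_rot: [-1.115, 1.27, 1.09]
force: [-0.0, 0.0, -0.8]
gripper_width: 0.059
```

```bash
python3 st.py .5125 .0898 .06 82
python3 - <<'E'
from h import *
c=arm.get_calibration('wrist');snap('wrist','w5.png');np.savez('cell2.npz',**c)
u=proj(c,[[.5125,.0898,.02]])[0];print(u)
im=cv2.imread('pics/w5.png')
x0=int(max(0,min(512-260,u[0]-130)));y0=int(max(0,u[1]-130));print(x0,y0)
cr=im[y0:y0+220,x0:x0+260];cv2.imwrite('pics/c5.png',cv2.resize(np.clip(255*(cr/255.)**.5,0,255).astype(np.uint8),None,fx=3,fy=2.7 if 0 else 3,interpolation=2)[:600])
E
```

```text
t 8.32 pos [ 0.5125 -0.0677  0.1331] zhead 81.79 tilt [-0.0134 -0.007 ] F [-0.   0.  -0.8] shift [0.0717 0.0235 0.1564] turn -0.21
[435.05176665 152.18451134]
252 22
```

View pics/c5.png

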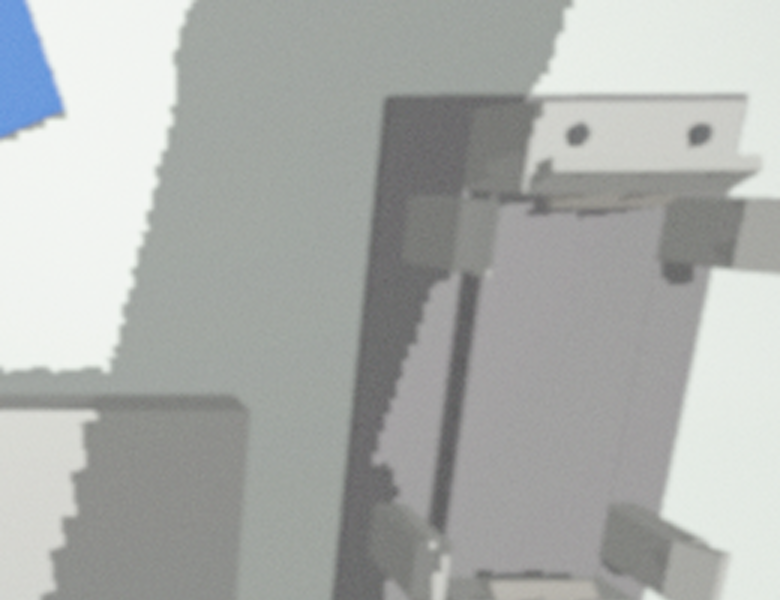

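Run:
```python
from h import *
c1=np.load('cell.npz');c2=np.load('cell2.npz')
g1=lambda p:(np.array(p)-[425,0])/3.4+[235,110]
g2=lambda p:np.array(p)/3+[252,22]
P=lambda c:c['camera_matrix']@np.c_[c['R'],c['t']]
a=g1([[553.,122],[655,106]]);b=g2([[577.,133],[699,133]])
X=cv2.triangulatePoints(P(c1),P(c2),a.T,b.T);print('screws tri',(X[:3]/X[3]).T.round(4).tolist())
for z in(.045,.053):print(z,'v1',ray(c1,a,z)[:,:2].round(4).tolist(),'v2',ray(c2,b,z)[:,:2].round(4).tolist())
print('v1 low screws z.053',ray(c1,g1([[608,544],[700,532]]),.053)[:,:2].round(4).tolist())
e=ray(c2,g2([[385,97],[360,345],[338,560]]),.005);print('base corner/edge',e.round(4).tolist(),np.degrees(np.arctan2(*(e[0]-e[2])[1::-1]))%180)
f=ray(c2,g2([[484,275],[450,540]]),.02);print('floor -y edge',f.round(4).tolist())
f=ray(c2,g2([[655,290],[610,520]]),.02);print('floor +y edge',f.round(4).tolist())
f=ray(c2,g2([[495,200],[665,203]]),.02);print('floor -x edge',f.round(4).tolist())
print('v1 base corners',ray(c1,g1([[440,80],[742,38],[777,488],[507,525]]),.005)[:,:2].round(4).tolist())
```

```text
screws tri [[0.4424, 0.0843, 0.0418], [0.4466, 0.1145, 0.0409]]
0.045 v1 [[0.4422, 0.0844], [0.446, 0.1142]] v2 [[0.442, 0.0825], [0.4462, 0.1119]]
0.053 v1 [[0.4407, 0.0844], [0.4445, 0.1135]] v2 [[0.4417, 0.0784], [0.4457, 0.1069]]
v1 low screws z.053 [[0.5774, 0.0654], [0.5814, 0.0948]]
base corner/edge [[0.4265, 0.0502, 0.005], [0.4947, 0.0411, 0.005], [0.563, 0.0319, 0.005]] 172.36655787186365
floor -y edge [[0.4769, 0.0711, 0.02], [0.5548, 0.0614, 0.02]]
floor +y edge [[0.4878, 0.1182, 0.02], [0.555, 0.1088, 0.02]]
floor -x edge [[0.4572, 0.0739, 0.02], [0.4645, 0.1196, 0.02]]
v1 base corners [[0.426, 0.0531], [0.4404, 0.1498], [0.6008, 0.1274], [0.5879, 0.0293]]
```

servo_tool(series=[[[0, 0.008, 0.06, 0, -1], [0, 0.016, 0.12, -0.5, -1], [0.04, 0.021, 0.156, -0.5, -1], [0.082, 0.021, 0.156, -0.5, -1], [0.082, 0.021, 0.156, -0.5, -1]]])

```text
t: 9.0
tool_pos: [0.5125, 0.0881, 0.0472]
tcp_rot: [-1.12, 1.273, 1.099]
force: [-0.2, -0.1, -0.7]
gripper_width: 0.0598
```

```bash
python3 st.py .515 .089 -.005 82.3
python3 - <<'E'
from h import *
c=arm.get_calibration('wrist');snap('wrist','w6.png');np.savez('cell3.npz',**c)
im=cv2.imread('pics/w6.png')
cv2.imwrite('pics/c6.png',cv2.resize(np.clip(255*(im[40:340,105:405]/255.)**.5,0,255).astype(np.uint8),None,fx=2,fy=2,interpolation=2))
E
```

```text
t 9.0 pos [0.5125 0.0881 0.0472] zhead 82.28 tilt [-0.0074 -0.0101] F [-0.2 -0.1 -0.7] shift [ 0.0522 -0.0019  0.0018] turn -0.02
```

View pics/c6.png

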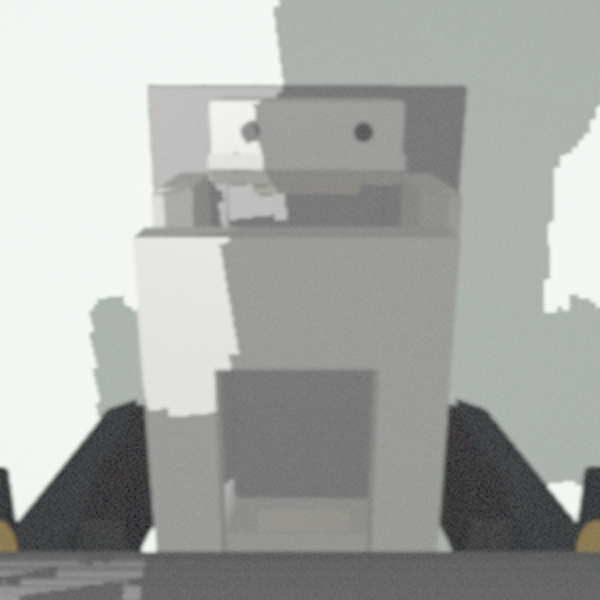

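Eighth or so picture: the held plate's end at crop (137..458, 236), the base's far corners at (148,86)/(466,87), and the screws at (251,131)/(363,131).

Run:
```python
from h import *
c=np.load('cell3.npz');g=lambda p:np.array(p)/2.+[105,40]
u=np.array([np.cos(np.radians(172.3)),np.sin(np.radians(172.3))]);v=np.array([-u[1],u[0]])
T=np.array([.5125,.0881])
def rep(n,p,z,off):
    W=ray(c,g(p),z)[:,:2];d=W.mean(0)-T
    print(n,'centre rel TCP: along',round(d@u-off,4),'across',round(d@v,4),'width',np.linalg.norm(W[0]-W[1]).round(4),'ang',(np.degrees(np.arctan2(*(W[1]-W[0])[::-1]))%180).round(2))
for z in(.104,.1057,.107):rep('plate',[[137,236],[459,236]],z,.055)
rep('base',[[148,86],[466,87]],.005,.082)
rep('screw',[[251,131],[363,131]],.041,.0713)
o=arm.get_obs();print(o['tool_pos'])
```

```text
plate centre rel TCP: along -0.0007 across -0.0001 width 0.0594 ang 82.46
plate centre rel TCP: along -0.0003 across -0.0002 width 0.0586 ang 82.46
plate centre rel TCP: along -0.0 across -0.0002 width 0.058 ang 82.46
base centre rel TCP: along -0.0019 across -0.0021 width 0.0985 ang 82.16
screw centre rel TCP: along -0.0023 across -0.0021 width 0.0297 ang 82.37
[0.51423035 0.08782571 0.04902886]
```

```bash
python3 st.py .5147 .0899 -.002 82.3
```

```text
t 9.05 pos [0.5142 0.0878 0.049 ] zhead 82.22 tilt [-0.0107 -0.0089] F [ 0.3 -0.1 -0.5] shift [0.051  0.0004 0.0026] turn -0.08
```

servo_tool(series=[[[0.02, 0.0004, 0.0026, 0, -1], [0.035, 0.0004, 0.0026, 0, -1], [0.044, 0.0004, 0.0026, 0, -1], [0.044, 0.0004, 0.0026, 0, -1], [0.044, 0.0004, 0.0026, 0, -1]]])

```text
t: 9.68
tool_pos: [0.5151, 0.0899, 0.0056]
tcp_rot: [-1.12, 1.269, 1.096]
force: [-0.2, 0.1, -0.7]
gripper_width: 0.0596
```

```bash
python3 st.py .5147 .0899 -.010 82.3
```

```text
t 9.68 pos [0.5151 0.0899 0.0056] zhead 82.2 tilt [-0.0115 -0.0087] F [-0.2  0.1 -0.7] shift [0.0155 0.0006 0.0001] turn -0.1
```

servo_tool(series=[[[0.003, 0.0005, 0, 0, -1], [0.006, 0.0005, 0, 0, -1], [0.009, 0.0005, 0, 0, -1], [0.012, 0.0005, 0, 0, -1], [0.012, 0.0005, 0, 0, -1]]])

```text
t: 10.3
tool_pos: [0.5145, 0.0898, -0.0068]
tcp_rot: [-1.12, 1.27, 1.096]
force: [-0.3, -0.3, -1.0]
gripper_width: 0.0594
```

servo_tool(series=[[[0.002, 0, 0, 0, -1], [0.004, 0, 0, 0, -1], [0.004, 0, 0, 0, -1]]])

```text
t: 10.68
tool_pos: [0.5143, 0.0898, -0.0109]
tcp_rot: [-1.12, 1.27, 1.097]
force: [-1.7, 0.6, 1.0]
gripper_width: 0.0595
```

Light contact near the catch level (underside z about 0.038). Releasing slowly and rising.

servo_tool(series=[[[0, 0, 0, 0, -0.1], [0, 0, 0, 0, 0.3], [0, 0, 0, 0, 0.6], [0, 0, 0, 0, 1], [0, 0, 0, 0, 1]]])

```text
t: 11.3
tool_pos: [0.5144, 0.0898, -0.0108]
tcp_rot: [-1.12, 1.27, 1.097]
force: [0.2, -0.0, -0.0]
gripper_width: 0.0866
```

servo_tool(series=[[[-0.02, 0, 0, 0, 1], [-0.05, 0, 0, 0, 1], [-0.07, 0, 0, 0, -1], [-0.07, 0, 0, 0, -1], [-0.07, 0, 0, 0, -1]]])

```text
t: 11.92
tool_pos: [0.5132, 0.0905, 0.0584]
tcp_rot: [-1.12, 1.271, 1.097]
force: [-0.1, 0.0, -0.0]
gripper_width: 0.06
```

servo_tool(series=[[[0, 0.04, 0, 0, -1], [0, 0.04, 0, 0, -1], [0, 0.04, 0, 0, -1], [0, 0.04, 0, 0, -1], [0, 0.04, 0, 0, -1]]])

```text
t: 12.55
tool_pos: [0.4742, 0.0957, 0.058]
tcp_rot: [-1.12, 1.271, 1.096]
force: [0.5, -0.6, -0.2]
gripper_width: 0.0101
```

```bash
python3 - <<'E'
from h import *
c=arm.get_calibration('wrist');snap('wrist','w7.png');np.savez('cell4.npz',**c)
u=proj(c,[[.5147,.0899,.04]])[0];print(u)
im=cv2.imread('pics/w7.png')
cv2.imwrite('pics/c7.png',cv2.resize(np.clip(255*(im[80:384,105:405]/255.)**.5,0,255).astype(np.uint8),None,fx=1.95,fy=1.95,interpolation=2))
E
python3 st.py .4752 .0951 .01 82.3;python3 st.py .5543 .0845 .01 82.3
```

```text
[253.80215992 274.88856378]
t 12.6 pos [0.4742 0.0957 0.058 ] zhead 82.18 tilt [-0.0103 -0.0092] F [ 0.1 -0.2 -0.9] shift [ 0.048  -0.0006 -0.    ] turn -0.12
t 12.6 pos [0.4742 0.0957 0.058 ] zhead 82.18 tilt [-0.0103 -0.0092] F [ 0.1 -0.2 -0.9] shift [ 0.0488 -0.0804  0.0002] turn -0.12
```

View pics/c7.png

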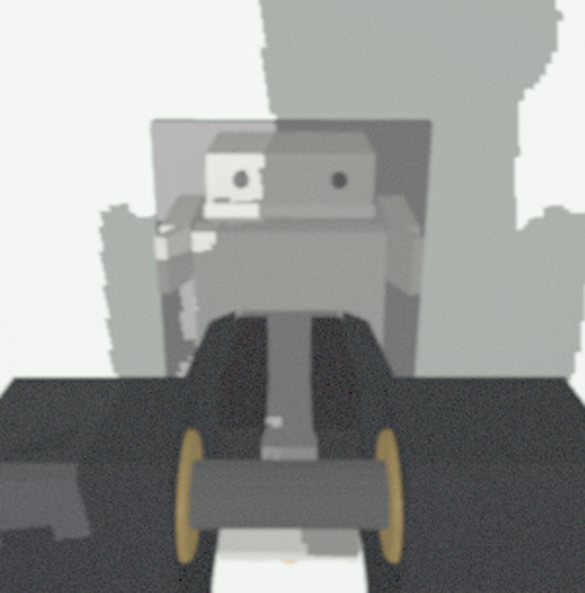

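The spacer hangs between the guides, central. Now pressing the near end in small force-watched steps; full depth should be reported z of about −0.008.

servo_tool(series=[[[0.02, -0.0006, 0, 0, -1], [0.035, -0.0006, 0, 0, -1], [0.043, -0.0006, 0, 0, -1], [0.046, -0.0006, 0, 0, -1], [0.046, -0.0006, 0, 0, -1]]])

```text
t: 13.22
tool_pos: [0.4752, 0.0952, 0.0121]
tcp_rot: [-1.12, 1.271, 1.097]
force: [-0.2, 0.2, -0.8]
gripper_width: 0.0006
```

servo_tool(series=[[[0.0015, 0, 0, 0, -1], [0.003, 0, 0, 0, -1], [0.0045, 0, 0, 0, -1], [0.006, 0, 0, 0, -1]]])

```text
t: 13.72
tool_pos: [0.4757, 0.0952, 0.0062]
tcp_rot: [-1.12, 1.27, 1.096]
force: [0.3, 0.5, 2.9]
gripper_width: 0.0004
```

servo_tool(series=[[[0.001, 0, 0, 0, -1], [0.002, 0, 0, 0, -1], [0.003, 0, 0, 0, -1]]])

```text
t: 14.1
tool_pos: [0.4757, 0.0952, 0.0031]
tcp_rot: [-1.12, 1.27, 1.096]
force: [0.1, 0.3, 2.0]
gripper_width: 0.0009
```

servo_tool(series=[[[0.001, 0, 0, 0, -1], [0.002, 0, 0, 0, -1], [0.003, 0, 0, 0, -1]]])

```text
t: 14.48
tool_pos: [0.4757, 0.0952, 0.0]
tcp_rot: [-1.12, 1.27, 1.096]
force: [0.2, -0.4, 0.1]
gripper_width: 0.0006
```

servo_tool(series=[[[0.001, 0, 0, 0, -1], [0.002, 0, 0, 0, -1], [0.003, 0, 0, 0, -1]]])

```text
t: 14.85
tool_pos: [0.4754, 0.0951, -0.0028]
tcp_rot: [-1.12, 1.271, 1.097]
force: [-3.4, -0.4, 12.8]
gripper_width: 0.0003
```

servo_tool(series=[[[0.0005, 0, 0, 0, -1], [0.001, 0, 0, 0, -1], [0.0015, 0, 0, 0, -1]]])

```text
t: 15.22
tool_pos: [0.4757, 0.0951, -0.0034]
tcp_rot: [-1.119, 1.27, 1.097]
force: [-4.3, -0.9, 19.3]
gripper_width: 0.0002
```

servo_tool(series=[[[0.0007, 0, 0, 0, -1], [0.0014, 0, 0, 0, -1], [0.002, 0, 0, 0, -1]]])

```text
t: 15.6
tool_pos: [0.4764, 0.095, -0.0051]
tcp_rot: [-1.119, 1.269, 1.095]
force: [0.7, -0.2, 7.2]
gripper_width: 0.0003
```

servo_tool(series=[[[0.0007, 0, 0, 0, -1], [0.0014, 0, 0, 0, -1], [0.002, 0, 0, 0, -1]]])

```text
t: 15.98
tool_pos: [0.4765, 0.0951, -0.0057]
tcp_rot: [-1.118, 1.269, 1.096]
force: [-7.4, -1.3, 35.3]
gripper_width: 0.0004
```

Caught (19 N, then a drop to 7 N, then hard at 35 N, and the height fits a plate tilted on this end). Now the other end.

servo_tool(series=[[[-0.03, 0, 0, 0, -1], [-0.045, 0, 0, 0, -1], [-0.045, -0.04, 0, 0, -1], [-0.045, -0.08, 0, 0, -1], [-0.045, -0.08, 0, 0, -1]]])

```text
t: 16.6
tool_pos: [0.558, 0.0838, 0.0402]
tcp_rot: [-1.119, 1.268, 1.093]
force: [-0.3, -0.3, 0.1]
gripper_width: 0.0004
```

```bash
python3 st.py .5543 .0845 .01 82.3
```

```text
t 16.6 pos [0.558  0.0838 0.0402] zhead 82.06 tilt [-0.0141 -0.0075] F [-0.3 -0.3  0.1] shift [0.0301 0.0042 0.0004] turn -0.24
```

servo_tool(series=[[[0.01, 0.0035, 0, 0, -1], [0.02, 0.0035, 0, 0, -1], [0.025, 0.0035, 0, 0, -1], [0.028, 0.0035, 0, 0, -1], [0.03, 0.0035, 0, 0, -1]]])

```text
t: 17.23
tool_pos: [0.5549, 0.084, 0.01]
tcp_rot: [-1.119, 1.268, 1.093]
force: [-0.3, -0.6, 0.9]
gripper_width: 0.0002
```

servo_tool(series=[[[0.001, 0, 0, 0, -1], [0.002, 0, 0, 0, -1], [0.003, 0, 0, 0, -1], [0.004, 0, 0, 0, -1]]])

```text
t: 17.73
tool_pos: [0.555, 0.084, 0.006]
tcp_rot: [-1.119, 1.268, 1.093]
force: [0.2, 0.4, -0.4]
gripper_width: 0.0008
```

servo_tool(series=[[[0.001, 0, 0, 0, -1], [0.002, 0, 0, 0, -1], [0.003, 0, 0, 0, -1]]])

```text
t: 18.1
tool_pos: [0.5551, 0.0839, 0.0029]
tcp_rot: [-1.119, 1.268, 1.093]
force: [0.2, 0.7, -0.2]
gripper_width: 0.0007
```

servo_tool(series=[[[0.0007, 0, 0, 0, -1], [0.0014, 0, 0, 0, -1], [0.002, 0, 0, 0, -1]]])

```text
t: 18.48
tool_pos: [0.5551, 0.0839, 0.0009]
tcp_rot: [-1.119, 1.268, 1.093]
force: [0.6, 0.6, -0.0]
gripper_width: 0.0008
```

servo_tool(series=[[[0.001, 0, 0, 0, -1], [0.002, 0, 0, 0, -1], [0.003, 0, 0, 0, -1]]])

```text
t: 18.85
tool_pos: [0.5551, 0.0839, -0.0022]
tcp_rot: [-1.119, 1.268, 1.093]
force: [0.1, -0.5, 1.0]
gripper_width: 0.0003
```

servo_tool(series=[[[0.0007, 0, 0, 0, -1], [0.0014, 0, 0, 0, -1], [0.002, 0, 0, 0, -1]]])

```text
t: 19.23
tool_pos: [0.5552, 0.0839, -0.0042]
tcp_rot: [-1.119, 1.268, 1.093]
force: [-0.0, -0.0, -0.5]
gripper_width: 0.0001
```

servo_tool(series=[[[0.0005, 0, 0, 0, -1], [0.001, 0, 0, 0, -1], [0.0015, 0, 0, 0, -1]]])

```text
t: 19.6
tool_pos: [0.5552, 0.0839, -0.0055]
tcp_rot: [-1.119, 1.268, 1.093]
force: [-2.5, -0.5, 7.3]
gripper_width: 0.0005
```

servo_tool(series=[[[0.0005, 0, 0, 0, -1], [0.001, 0, 0, 0, -1], [0.0015, 0, 0, 0, -1]]])

```text
t: 19.98
tool_pos: [0.5552, 0.0839, -0.0056]
tcp_rot: [-1.118, 1.268, 1.093]
force: [-6.6, -1.5, 20.8]
gripper_width: 0.0003
```

servo_tool(series=[[[0.0004, 0, 0, 0, -1], [0.0008, 0, 0, 0, -1], [0.001, 0, 0, 0, -1]]])

```text
t: 20.35
tool_pos: [0.5553, 0.0839, -0.0056]
tcp_rot: [-1.118, 1.268, 1.093]
force: [-3.7, 0.4, 16.7]
gripper_width: 0.0002
```

Hard at −0.0056, the same height as the first end's −0.0057, so it lies flat. I'll recheck the first end once with a short press.

servo_tool(series=[[[-0.02, 0, 0, 0, -1], [-0.035, 0, 0, 0, -1], [-0.035, 0.04, 0, 0, -1], [-0.035, 0.079, 0, 0, -1], [-0.035, 0.079, 0, 0, -1]]])

```text
t: 20.98
tool_pos: [0.4734, 0.0955, 0.0282]
tcp_rot: [-1.117, 1.269, 1.097]
force: [0.2, 0.9, 0.5]
gripper_width: 0.0001
```

servo_tool(series=[[[0.015, 0, 0, 0, -1], [0.026, -0.003, 0, 0, -1], [0.031, -0.003, 0, 0, -1], [0.033, -0.003, 0, 0, -1], [0.033, -0.003, 0, 0, -1]]])

```text
t: 21.6
tool_pos: [0.4769, 0.0947, -0.0048]
tcp_rot: [-1.117, 1.27, 1.097]
force: [-0.5, -0.3, -0.1]
gripper_width: 0.0008
```

servo_tool(series=[[[0.001, 0, 0, 0, -1], [0.002, 0, 0, 0, -1], [0.003, 0, 0, 0, -1]]])

```text
t: 21.98
tool_pos: [0.4772, 0.0948, -0.0057]
tcp_rot: [-1.116, 1.269, 1.097]
force: [-9.8, -0.6, 42.7]
gripper_width: 0.0005
```

Spacer flat and firm at both ends (−0.0057 / −0.0056). Now measuring the cover from the saved views while moving there.

servo_tool(series=[[[-0.04, 0, 0, 0, -1], [-0.1, 0, 0, 0, 0], [-0.15, -0.012, -0.05, 0, 1], [-0.16, -0.025, -0.11, -5, 1], [-0.16, -0.037, -0.17, -10, 1]]])

```text
t: 22.6
tool_pos: [0.4899, -0.0728, 0.1574]
tcp_rot: [-1.251, 1.185, 1.226]
force: [0.9, -0.7, 0.2]
gripper_width: 0.0384
```

```bash
python3 - <<'E'
from h import *
c=np.load('sp.npz');im=cv2.imread('pics/w_sp.png');g=cv2.cvtColor(im,cv2.COLOR_BGR2GRAY)
print(g[int((422-299.5)/.78),int(57/.78)],g[20,60])
v=int(g[int((422-299.5)/.78),int(57/.78)])
m=cv2.inRange(g,v-16,v+16);m[:,145:]=0;m[:90]=0;m[230:]=0
m=cv2.morphologyEx(m,cv2.MORPH_OPEN,np.ones((5,5)))
cs,_=cv2.findContours(m,0,1);k=max(cs,key=cv2.contourArea);b=cv2.boxPoints(cv2.minAreaRect(k));print(b.round(0).tolist())
W=ray(c,b,.034);e=np.diff(np.r_[W,W[:1]],axis=0);L=np.linalg.norm(e,axis=1);i=L.argmax()
print('cover',W.mean(0).round(4),L.round(4),np.degrees(np.arctan2(e[i,1],e[i,0]))%180)
E
python3 st.py .513 -.365 .15 111.4; python3 -c "
from h import *
print(arm.get_obs()['joint_pos'].round(2))"
```

```text
145 187
[[6.0, 138.0], [44.0, 102.0], [124.0, 182.0], [86.0, 218.0]]
cover [ 0.5103 -0.3706  0.034 ] [0.0585 0.1085 0.063  0.1125] 20.85088789410125
t 22.6 pos [ 0.4899 -0.0728  0.1574] zhead 92.34 tilt [-0.0131 -0.0072] F [ 0.9 -0.7  0.2] shift [ 0.0096 -0.011  -0.2929] turn -19.06
[-0.24  0.34  0.35  2.01 -0.15  0.8   1.81]
```

servo_tool(series=[[[0, 0, -0.06, 10, 1], [0, -0.003, -0.12, 20, 1], [0, -0.006, -0.18, 30, 1], [0, -0.008, -0.24, 40, 1], [0, -0.011, -0.29, 50, 1]]])

```text
t: 23.22
tool_pos: [0.5124, -0.3645, 0.1599]
tcp_rot: [-0.581, 1.483, 0.563]
force: [0.4, 0.9, 0.1]
gripper_width: 0.0871
```

servo_tool(series=[[[0, 0, 0, 10, 1], [0, 0, 0, 20, 1], [0, 0, 0, 30, 1], [0, 0, 0, 40, 1], [0, 0, 0, 50, 1]]])

```text
t: 23.85
tool_pos: [0.5125, -0.3642, 0.16]
tcp_rot: [0.11, 1.553, -0.119]
force: [-1.3, -0.8, -0.2]
gripper_width: 0.0882
```

servo_tool(series=[[[0, 0, 0, 10, 1], [0, 0, 0, 20, 1], [0, 0, 0, 30, 1], [0, 0, 0, 40, 1], [0, 0, 0, 50, 1]]])

```text
t: 24.48
tool_pos: [0.5126, -0.3638, 0.16]
tcp_rot: [0.797, 1.403, -0.795]
force: [-0.3, 0.5, -0.4]
gripper_width: 0.0883
```

```bash
python3 st.py .5103 -.3706 .1 110.9; python3 -c "
from h import *
print(arm.get_obs()['joint_pos'].round(2))"
```

```text
t 24.48 pos [ 0.5126 -0.3638  0.16  ] zhead -58.66 tilt [0.009 0.013] F [-0.3  0.5 -0.4] shift [ 0.06   -0.006   0.0038] turn 10.44
[-0.1   0.76  1.01  1.69 -0.72  1.09  0.11]
```

servo_tool(series=[[[0, -0.006, 0.004, 5, 1], [0, -0.006, 0.004, 10.4, 1], [0, -0.006, 0.004, 10.4, 1], [0, -0.006, 0.004, 10.4, 1]]])

```text
t: 24.98
tool_pos: [0.5097, -0.3701, 0.16]
tcp_rot: [0.935, 1.345, -0.93]
force: [-0.7, 0.4, -0.0]
gripper_width: 0.0881
```

```bash
python3 st.py .5103 -.3706 .1 110.9
python3 - <<'E'
from h import *
c=arm.get_calibration('wrist');im=snap('wrist','w8.png')[:,:,::-1].copy();np.savez('cov.npz',**c)
a=np.radians(20.85);ux=np.array([np.cos(a),np.sin(a),0]);uy=np.array([-ux[1],ux[0],0]);C=np.array([.5103,-.3706,.034])
P=proj(c,[C+sx*.055*ux+sy*.03*uy for sx,sy in((1,1),(1,-1),(-1,-1),(-1,1))]);print(P.round(0).tolist())
cv2.polylines(im,[P.round().astype(int)],True,(0,0,255),1)
cv2.imwrite('pics/c8.png',cv2.resize(np.clip(255*(im[60:384,105:405]/255.)**.5,0,255).astype(np.uint8),None,fx=1.85,fy=1.85,interpolation=2))
E
```

```text
t 24.98 pos [ 0.5097 -0.3701  0.16  ] zhead -68.94 tilt [0.0114 0.011 ] F [-0.7  0.4 -0. ] shift [ 0.06   -0.0003 -0.    ] turn 0.16
[[217.0, 114.0], [286.0, 114.0], [282.0, 230.0], [220.0, 230.0]]
```

View pics/c8.png

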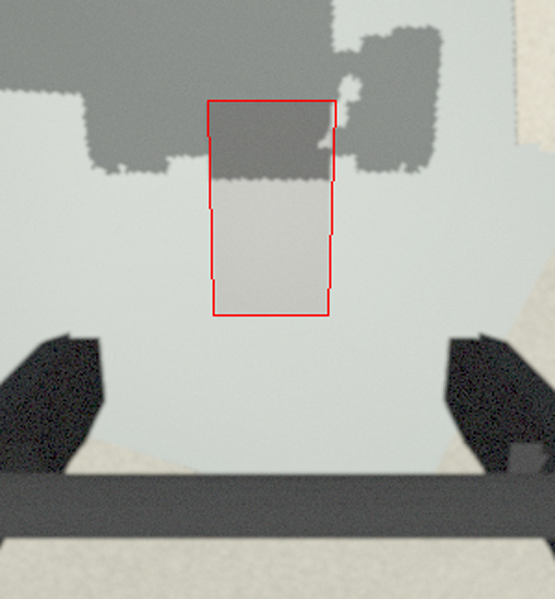

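The red outline (predicted from the estimate) fits the cover exactly. Descending and gripping.

servo_tool(series=[[[0.05, -0.0005, -0.0003, 0.1, 1], [0.1, -0.001, -0.0007, 0.1, 1], [0.13, -0.0012, -0.0009, 0.1, 1], [0.13, -0.0012, -0.0009, 0.1, 1], [0.13, -0.0012, -0.0009, 0.1, 1]]])

```text
t: 25.65
tool_pos: [0.5108, -0.3714, 0.0315]
tcp_rot: [0.936, 1.342, -0.931]
force: [1.5, 0.3, -0.2]
gripper_width: 0.088
```

```bash
python3 st.py .5103 -.3706 -.0245 110.9
```

```text
t 25.65 pos [ 0.5108 -0.3714  0.0315] zhead -69.04 tilt [0.0123 0.0127] F [ 1.5  0.3 -0.2] shift [ 0.056  -0.0008 -0.0016] turn 0.06
```

servo_tool(series=[[[0.025, -0.0008, -0.0016, 0, 1], [0.045, -0.0008, -0.0016, 0, 1], [0.056, -0.0008, -0.0016, 0, 1], [0.056, -0.0008, -0.0016, 0, 1], [0.056, -0.0008, -0.0016, 0, 0]]])

```text
t: 26.28
tool_pos: [0.5104, -0.3711, -0.0241]
tcp_rot: [0.935, 1.342, -0.931]
force: [0.5, -0.3, 0.4]
gripper_width: 0.0804
```

servo_tool(series=[[[0, 0, 0, 0, -1], [0, 0, 0, 0, -1], [0, 0, 0, 0, -1], [0, 0, 0, 0, -1], [0, 0, 0, 0, -1]]], newtons=30)

```text
t: 26.9
tool_pos: [0.5107, -0.3712, -0.0237]
tcp_rot: [0.936, 1.341, -0.931]
force: [-0.4, 1.2, 5.9]
gripper_width: 0.0597
```

```bash
python3 st.py .5103 -.3706 .08 110.9
```

```text
t 26.9 pos [ 0.5107 -0.3712 -0.0237] zhead -69.05 tilt [0.0129 0.0136] F [-0.4  1.2  5.9] shift [-0.1037  0.0012  0.0007] turn 0.05
```

servo_tool(series=[[[-0.03, 0, 0, 0, -1], [-0.08, 0, 0, 0, -1], [-0.13, 0.01, -0.02, 0, -1], [-0.14, 0.03, -0.07, 7, -1], [-0.14, 0.05, -0.125, 14, -1]]])

```text
t: 27.52
tool_pos: [0.5108, -0.2346, 0.1161]
tcp_rot: [1.125, 1.241, -1.114]
force: [0.5, 1.1, -2.1]
gripper_width: 0.0597
```

```bash
python3 st.py .5147 .0899 .11 82.3
```

```text
t 27.52 pos [ 0.5108 -0.2346  0.1161] zhead -83.34 tilt [0.018  0.0107] F [ 0.5  1.1 -2.1] shift [ 0.0034  0.0414 -0.3219] turn 14.36
```

servo_tool(series=[[[0, 0.008, -0.06, 3, -1], [0, 0.016, -0.12, 6, -1], [0, 0.024, -0.18, 9, -1], [0, 0.032, -0.24, 12, -1], [0, 0.039, -0.3, 14.4, -1]]])

```text
t: 28.15
tool_pos: [0.5144, 0.07, 0.1133]
tcp_rot: [1.312, 1.122, -1.298]
force: [0.8, 0.1, -1.5]
gripper_width: 0.0597
```

servo_tool(series=[[[0, 0, -0.012, 0, -1], [0.02, 0, -0.02, 0, -1], [0.04, 0, -0.02, 0, -1], [0.04, 0, -0.02, 0, -1], [0.04, 0, -0.02, 0, -1]]])

```text
t: 28.78
tool_pos: [0.5182, 0.0886, 0.0737]
tcp_rot: [1.313, 1.12, -1.298]
force: [-0.6, 0.1, -1.5]
gripper_width: 0.0597
```

```bash
python3 st.py .5147 .0899 .02 82.3;python3 - <<'E'
from h import *
print(arm.get_obs()['joint_pos'].round(2))
c=arm.get_calibration('wrist');snap('wrist','w9.png');np.savez('c9.npz',**c)
im=cv2.imread('pics/w9.png')
cv2.imwrite('pics/c9.png',cv2.resize(np.clip(255*(im[40:340,105:405]/255.)**.5,0,255).astype(np.uint8),None,fx=2,fy=2,interpolation=2))
E
```

```text
t 28.77 pos [0.5182 0.0886 0.0737] zhead -97.88 tilt [0.0206 0.0063] F [-0.6  0.1 -1.5] shift [ 0.0537 -0.0047 -0.0011] turn -0.18
[-1.05  0.85  1.13  2.02 -0.99  0.94 -1.09]
```

servo_tool(series=[[[0.025, -0.0043, -0.0011, -0.2, -1], [0.05, -0.0043, -0.0011, -0.2, -1], [0.06, -0.0043, -0.0013, -0.2, -1], [0.06, -0.0043, -0.0013, -0.2, -1], [0.06, -0.0043, -0.0013, -0.2, -1]]])

```text
t: 29.45
tool_pos: [0.5162, 0.0901, 0.0147]
tcp_rot: [1.312, 1.121, -1.294]
force: [0.6, 0.1, -1.4]
gripper_width: 0.0592
```

```bash
python3 st.py .5150 .0898 -.008 82.3
```

```text
t 29.45 pos [0.5162 0.0901 0.0147] zhead -97.68 tilt [0.0224 0.0058] F [ 0.6  0.1 -1.4] shift [ 0.0227 -0.0017  0.0003] turn 0.02
```

servo_tool(series=[[[0.005, -0.0013, 0.0003, 0, -1], [0.01, -0.0014, 0.0003, 0, -1], [0.014, -0.0015, 0.0003, 0, -1], [0.018, -0.0016, 0.0003, 0, -1], [0.02, -0.0017, 0.0003, 0, -1]]])

```text
t: 30.08
tool_pos: [0.5149, 0.0898, -0.0056]
tcp_rot: [1.312, 1.121, -1.294]
force: [0.3, 0.7, -0.5]
gripper_width: 0.0593
```

servo_tool(series=[[[0.0015, 0, 0, 0, -1], [0.003, 0, 0, 0, -1], [0.0045, 0, 0, 0, -1]]])

```text
t: 30.45
tool_pos: [0.5158, 0.0897, -0.009]
tcp_rot: [1.313, 1.121, -1.293]
force: [-2.3, 0.8, 13.8]
gripper_width: 0.0598
```

Resting on the catches (13.8 N). Releasing and rising.

servo_tool(series=[[[-0.001, 0, 0, 0, -1], [-0.001, 0, 0, 0, 0], [-0.001, 0, 0, 0, 0.6], [-0.001, 0, 0, 0, 1], [-0.001, 0, 0, 0, 1]]])

```text
t: 31.08
tool_pos: [0.5158, 0.0896, -0.008]
tcp_rot: [1.313, 1.121, -1.293]
force: [0.7, -0.1, -0.2]
gripper_width: 0.087
```

servo_tool(series=[[[-0.001, 0, 0, 0, 1], [-0.03, 0, 0, 0, 1], [-0.07, 0, 0, 0, -1], [-0.07, -0.04, 0, 0, -1], [-0.07, -0.04, 0, 0, -1]]])

```text
t: 31.7
tool_pos: [0.472, 0.0961, 0.0609]
tcp_rot: [1.313, 1.123, -1.294]
force: [0.2, -1.1, -0.6]
gripper_width: 0.0605
```

servo_tool(series=[[[0, 0, 0, 0, -1], [0, 0, 0, 0, -1], [0, 0, 0, 0, -1], [0, 0, 0, 0, -1], [0, 0, 0, 0, -1]]])

```text
t: 32.33
tool_pos: [0.4722, 0.0959, 0.0609]
tcp_rot: [1.313, 1.123, -1.295]
force: [1.6, 0.7, 0.3]
gripper_width: 0.0104
```

```bash
python3 st.py .4752 .0951 .02 82.3;python3 - <<'E'
from h import *
c=arm.get_calibration('wrist');snap('wrist','w10.png')
print(proj(c,[[.5147,.0899,.047]])[0])
snap('top','t10.png');snap('scene','s10.png')
f=lambda x:np.clip(255*(x/255.)**.5,0,255).astype(np.uint8)
r=lambda x:cv2.resize(f(x),(400,300),interpolation=2)
a=cv2.imread('pics/w10.png');b=cv2.imread('pics/t10.png')[165:265,170:300];s=cv2.imread('pics/s10.png')[140:220,235:325]
cv2.imwrite('pics/m10.png',np.vstack([np.hstack([r(a),r(b)]),np.hstack([r(s),r(cv2.imread('pics/w9.png'))])]))
E
```

```text
t 32.33 pos [0.4722 0.0959 0.0609] zhead -97.72 tilt [0.0211 0.0042] F [1.6 0.7 0.3] shift [0.0409 0.0023 0.0003] turn -0.02
[251.77692553 150.45039465]
```

View pics/m10.png

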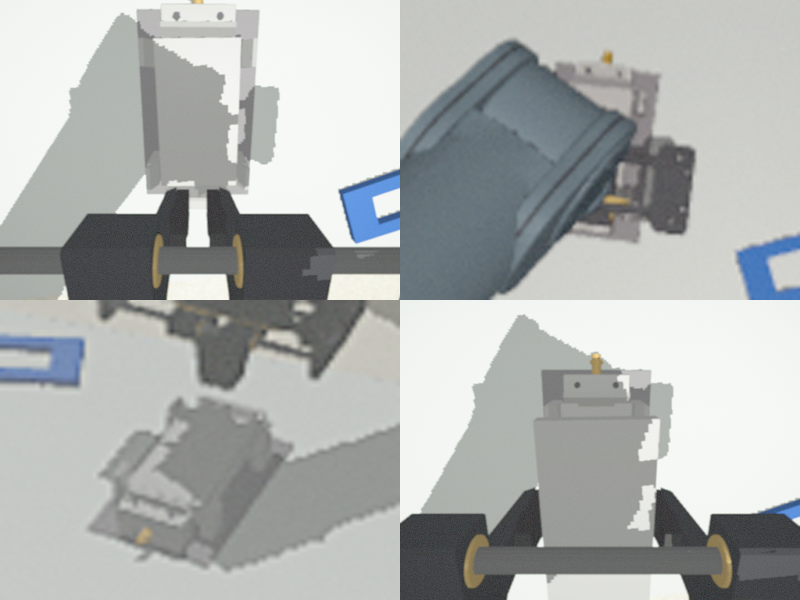

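The cover lies between the guides, hanging on the catches. Pressing the first end; home should read about +0.0043.

servo_tool(series=[[[0.02, 0.0023, 0, 0, -1], [0.035, 0.0023, 0, 0, -1], [0.043, 0.0023, 0, 0, -1], [0.045, 0.0023, 0, 0, -1], [0.045, 0.0023, 0, 0, -1]]])

```text
t: 33.1
tool_pos: [0.4754, 0.0953, 0.0161]
tcp_rot: [1.313, 1.123, -1.294]
force: [1.3, 0.1, -0.7]
gripper_width: 0.0003
```

servo_tool(series=[[[0.001, 0, 0, 0, -1], [0.002, 0, 0, 0, -1], [0.003, 0, 0, 0, -1]]])

```text
t: 33.48
tool_pos: [0.4755, 0.0954, 0.0132]
tcp_rot: [1.313, 1.123, -1.294]
force: [0.4, 0.6, 0.9]
gripper_width: 0.0006
```

servo_tool(series=[[[0.0007, 0, 0, 0, -1], [0.0014, 0, 0, 0, -1], [0.002, 0, 0, 0, -1]]])

```text
t: 33.85
tool_pos: [0.4755, 0.0954, 0.0111]
tcp_rot: [1.313, 1.123, -1.294]
force: [0.7, 0.1, -0.5]
gripper_width: 0.0007
```

servo_tool(series=[[[0.0007, 0, 0, 0, -1], [0.0014, 0, 0, 0, -1], [0.002, 0, 0, 0, -1]]])

```text
t: 34.22
tool_pos: [0.4757, 0.0954, 0.0093]
tcp_rot: [1.314, 1.123, -1.294]
force: [-1.6, 0.4, 3.2]
gripper_width: 0.0002
```

servo_tool(series=[[[0.0007, 0, 0, 0, -1], [0.0014, 0, 0, 0, -1], [0.002, 0, 0, 0, -1]]])

```text
t: 34.6
tool_pos: [0.4757, 0.0954, 0.0072]
tcp_rot: [1.314, 1.123, -1.294]
force: [0.5, -0.1, -0.0]
gripper_width: 0.0003
```

servo_tool(series=[[[0.0005, 0, 0, 0, -1], [0.001, 0, 0, 0, -1], [0.0015, 0, 0, 0, -1]]])

```text
t: 34.98
tool_pos: [0.4757, 0.0955, 0.0056]
tcp_rot: [1.314, 1.123, -1.294]
force: [-1.2, 1.4, 2.8]
gripper_width: 0.0004
```

servo_tool(series=[[[0.0005, 0, 0, 0, -1], [0.001, 0, 0, 0, -1], [0.0015, 0, 0, 0, -1]]])

```text
t: 35.35
tool_pos: [0.4758, 0.0956, 0.0052]
tcp_rot: [1.315, 1.124, -1.294]
force: [-6.4, 2.0, 24.2]
gripper_width: 0.0001
```

servo_tool(series=[[[-0.02, 0, 0, 0, -1], [-0.03, 0, 0, 0, -1], [-0.03, 0.04, 0, 0, -1], [-0.03, 0.079, 0, 0, -1], [-0.03, 0.079, 0, 0, -1]]])

```text
t: 35.98
tool_pos: [0.5559, 0.0843, 0.037]
tcp_rot: [1.315, 1.121, -1.292]
force: [-0.1, 0.4, -0.1]
gripper_width: 0.0005
```

```bash
python3 st.py .5543 .0845 .016 82.3
```

```text
t 35.98 pos [0.5559 0.0843 0.037 ] zhead -97.73 tilt [0.0239 0.0029] F [-0.1  0.4 -0.1] shift [ 0.021  -0.0021 -0.    ] turn -0.03
```

servo_tool(series=[[[0.01, -0.002, 0, 0, -1], [0.016, -0.002, 0, 0, -1], [0.021, -0.002, 0, 0, -1], [0.021, -0.002, 0, 0, -1]]])

```text
t: 36.48
tool_pos: [0.5537, 0.0846, 0.0155]
tcp_rot: [1.315, 1.122, -1.293]
force: [-0.1, 0.2, 0.5]
gripper_width: 0.0003
```

servo_tool(series=[[[0.001, 0, 0, 0, -1], [0.002, 0, 0, 0, -1], [0.003, 0, 0, 0, -1]]])

```text
t: 36.85
tool_pos: [0.5539, 0.0846, 0.0125]
tcp_rot: [1.315, 1.122, -1.293]
force: [0.1, 0.9, -0.3]
gripper_width: 0.0002
```

servo_tool(series=[[[0.0007, 0, 0, 0, -1], [0.0014, 0, 0, 0, -1], [0.002, 0, 0, 0, -1]]])

```text
t: 37.22
tool_pos: [0.5539, 0.0846, 0.0105]
tcp_rot: [1.315, 1.122, -1.293]
force: [-0.7, 1.5, 0.4]
gripper_width: 0.0003
```

servo_tool(series=[[[0.0007, 0, 0, 0, -1], [0.0014, 0, 0, 0, -1], [0.002, 0, 0, 0, -1]]])

```text
t: 37.6
tool_pos: [0.5541, 0.0844, 0.0089]
tcp_rot: [1.315, 1.122, -1.292]
force: [-1.0, -0.2, 5.7]
gripper_width: 0.0008
```

servo_tool(series=[[[0.0007, 0, 0, 0, -1], [0.0014, 0, 0, 0, -1], [0.002, 0, 0, 0, -1]]])

```text
t: 37.98
tool_pos: [0.5543, 0.0843, 0.0074]
tcp_rot: [1.316, 1.122, -1.292]
force: [-2.0, -0.3, 7.3]
gripper_width: 0.0005
```

servo_tool(series=[[[0.0007, 0, 0, 0, -1], [0.0014, 0, 0, 0, -1], [0.002, 0, 0, 0, -1]]])

```text
t: 38.35
tool_pos: [0.5545, 0.0841, 0.0054]
tcp_rot: [1.316, 1.121, -1.292]
force: [0.3, -0.3, 2.6]
gripper_width: 0.0006
```

servo_tool(series=[[[0.0005, 0, 0, 0, -1], [0.001, 0, 0, 0, -1], [0.0015, 0, 0, 0, -1]]])

```text
t: 38.72
tool_pos: [0.5546, 0.0841, 0.0046]
tcp_rot: [1.317, 1.122, -1.292]
force: [-5.2, 0.2, 14.0]
gripper_width: 0.0003
```

servo_tool(series=[[[0.0005, 0, 0, 0, -1], [0.001, 0, 0, 0, -1], [0.001, 0, 0, 0, -1]]])

```text
t: 39.1
tool_pos: [0.5547, 0.0842, 0.0046]
tcp_rot: [1.318, 1.122, -1.292]
force: [-4.3, 0.6, 13.7]
gripper_width: 0.0007
```

This end is hard at 0.0046. Rechecking the first end (expected about 0.0044).

servo_tool(series=[[[-0.02, 0, 0, 0, -1], [-0.03, 0, 0, 0, -1], [-0.03, -0.04, 0, 0, -1], [-0.03, -0.079, 0, 0, -1], [-0.03, -0.079, 0, 0, -1]]])

```text
t: 39.72
tool_pos: [0.4728, 0.0957, 0.0326]
tcp_rot: [1.317, 1.125, -1.293]
force: [1.4, -0.2, -0.6]
gripper_width: 0.0004
```

servo_tool(series=[[[0.015, 0.002, 0, 0, -1], [0.024, 0.002, 0, 0, -1], [0.026, 0.002, 0, 0, -1], [0.027, 0.002, 0, 0, -1], [0.027, 0.002, 0, 0, -1]]])

```text
t: 40.35
tool_pos: [0.4756, 0.0951, 0.0057]
tcp_rot: [1.317, 1.125, -1.293]
force: [-0.4, 0.0, 0.0]
gripper_width: 0.0004
```

servo_tool(series=[[[0.0007, 0, 0, 0, -1], [0.0014, 0, 0, 0, -1], [0.002, 0, 0, 0, -1]]])

```text
t: 40.72
tool_pos: [0.4759, 0.0952, 0.0045]
tcp_rot: [1.318, 1.125, -1.293]
force: [-4.8, 1.5, 17.5]
gripper_width: 0.0004
```

Flat: 0.0045 and 0.0046, i.e. 10.2 mm above the spacer's readings. Withdrawing and handing in.

servo_tool(series=[[[-0.03, 0, 0, 0, -1], [-0.08, 0, 0, 0, -1], [-0.12, 0, 0, 0, -1], [-0.12, 0, 0, 0, -1], [-0.12, 0, 0, 0, -1]]])

```text
t: 41.35
tool_pos: [0.4728, 0.0958, 0.1238]
tcp_rot: [1.318, 1.127, -1.293]
force: [-0.8, -0.3, -0.9]
gripper_width: 0.0007
```

```bash
python3 -c "
from h import *
print(arm.get_obs()['force'],arm.get_obs()['joint_vel'].round(3)); print(arm.finish_job())"
```

```text
[-0.794595   -0.277125   -0.92800784] [ 0.009  0.017 -0.014  0.007 -0.    -0.001 -0.002]
the job is handed in; nothing more can be done
None
```

I laid the grey spacer in the cell and pressed it at both ends, then did the same with the cover. The job was handed in at about 41 s, with the gripper about 12 cm clear. No verdict was reported.

**Last checks:**
- **Spacer:** the two ends were hard at reported heights of −5.7 and −5.6 mm, so it is flat. The highest press I read was 43 N, against the 80 N limit.
- **Cover:** the two ends were hard at 4.5 and 4.6 mm, about 10.2 mm above the spacer, as it should be. The highest press I read was 24 N.
- **Not checked:** I took no picture after the last presses, so "flat" rests on the touch heights and forces. I steered clear of the rack, the jar and the boat, but did not measure them again.

**What disagreed:**
- **TCP offset:** the real fingertips sit about 36–38 mm behind the reported TCP, not at it. My first grasp therefore closed in the air above the spacer; I found this in the wrist picture and corrected for it.
- **Catch on the spacer's second end:** I never felt it give way. That end was already at full depth when I reached it, so it may have gone through while I pressed the first end.

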